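# Close up the pressure sprayer and its canister after filling

## Task

The pressure sprayer has just been filled from the canister beside it: close both up. Turn the sprayer's pump, by its T handle, clockwise until the pointer on its lock collar stands at the black lock mark on the tank's shoulder, and not past it, and screw the canister's cap clockwise fully home, so that the rib on its top points at the mark beside the neck. Leave everything else on the desk where it is.

Things in the scene. Friction and masses are not known exactly. Their poses are not given: they have to be found in the camera images.
- sprayer: 3-litre pressure sprayer: round white tank, 166 mm across, in a 176 mm square drip tray screwed to the desk; it does not move. Origin: on the desk under the pump's vertical axis; +x points to the lock mark. On the shoulder: a blanked hose outlet (-x side, reaching 108 mm from the axis, 203 mm high) and a small grey safety valve (-y side, 66 mm from the axis, 210 mm high).
- lock_mark (a point): top of the lock mark, a black upright wedge (16 x 10 mm) moulded on the shoulder of the tank, 77 mm from the pump's axis, 210 mm above the desk.
- pump_handle (a point): centre of the top of the pump's T handle, on the pump's vertical axis, 293 mm above the desk. Straight black bar, 128 mm long (point's y axis), 24 mm wide (28 at its round ends), 30 mm deep, latched down; the grey pump head (48 mm across, up to 262 mm) is right below it. Handle, head and lock collar turn as one piece. The pointer lies along the point's +x, square to the bar.
- pump_pointer (a point): tip of the pointer, a lug on the rim of the black ribbed lock collar (100 mm across, 206 to 240 mm above the desk), 69 mm from the pump's axis, 221 mm above the desk.
- pump_collar (a joint): angle (rad) by which the lock collar still stands counter-clockwise (seen from above) of its lock mark: 0 = pointer at the mark, locked; it starts at 0.8 to 1.45 and falls as it is turned clockwise. There is no stop at the mark: turned on, it goes below 0 and overtightens the seal (end stops at -0.4 and 1.75). It turns against friction of about 0.15 N m and stays where it is left.
- canister: 5-litre white canister, 185 (x) by 135 mm (y), flat shoulder at 240 mm, in a 205 x 155 mm drip tray screwed to the desk; it does not move. Origin: centre of its underside, on the desk. The cap's axis is 48 mm from the centre towards -x; a moulded carrying grip (22 mm thick, up to 277 mm high) runs along x from 3 to 89 mm on the +x side.
- cap_top (a point): centre of the flat top of the canister's screw cap, 283 mm above the desk. The cap is a black ribbed cylinder, 60 mm across and 31 mm deep (252 to 283 mm above the desk), 12 mm clear of the shoulder. Its rib lies along this point's +y.
- cap_rib (a point): outer end of the raised white rib (8 mm wide, 4 mm high) on the cap's top, 28 mm from the cap's axis.
- cap_mark (a point): top of the black mark (8 x 18 mm) moulded on the canister's shoulder beside the neck, 45 mm from the cap's axis on the canister's +y side, 250 mm above the desk.
- canister_cap (a joint): angle (rad) by which the cap still stands counter-clockwise (seen from above) of fully home: 0 = home, rib pointing at the mark; it starts at 0.7 to 1.4 and falls as it is turned clockwise. It does not rise or sink. End stops at -0.04 and 1.75. It turns against friction of about 0.1 N m and stays where it is left.
- tape_roll: bystander: cardboard-coloured roll of tape lying flat, 100 mm across, 50 mm high. Origin under its centre.
- polishing_pad: bystander: blue round polishing pad lying flat, 130 mm across, 38 mm high. Origin under its centre.
- trigger_bottle: bystander: white trigger spray bottle, 82 mm across, 226 mm high. Origin under its centre.
- pen_bin: bystander: blue open bin with pens, 80 x 100 x 105 mm (pens to 145 mm). Origin under its centre.
- stapler: bystander: black stapler, 150 x 34 x 52 mm. Origin under its centre.
- glasses_case: bystander: grey metal glasses case, 160 x 68 x 40 mm. Origin under its centre.
- sample_bottle: bystander: small amber bottle with a black cap, 52 mm across, 130 mm high. Origin under its centre.

How it is judged (in metres and radians):
At the end, for the whole second after the job is handed in: The lock collar's pointer stands at its mark (within 0.14 rad, about 8 degrees, either way) and the cap is home, its rib at its mark (within 0.12 rad) (value of joint pump_collar between -0.14 and 0.14 rad and value of joint canister_cap below 0.12 rad); the robot touches nothing.
It fails at once if a bystander is moved by more than 25 mm (distance of any of tape_roll, polishing_pad, trigger_bottle, pen_bin, stapler, glasses_case, sample_bottle from where it was at the start of the episode above 0.025 m).
It also fails if it takes over 54 s, if anything falls off the work surface, if the arm or the gripper's body presses on something with over 40 N, if the wrist force passes 120 N, or if a joint passes its speed limit or range.

## Robot

A 6-joint arm with a two-finger parallel gripper is mounted at the origin on the work surface. World frame = base frame: x ahead of the robot, y to its left, z up, the work surface at z = 0. Lengths are in mm, angles in degrees, forces in N, time in s.
With the tool pointing down it reaches from about 375 to 750 mm from the base axis. Payload 9 kg.
Tool frame: the origin (TCP) lies midway between the tips of the shut fingers; the grasp point (between the pads) lies 19 mm behind it; x points along the fingers, y is the direction in which the jaws open and shut, and the axes are right-handed (so a half turn about x gives the same grasp; the last joint's range is limited). The gripper opens to 85 mm and grips with 20 to 120 N. Pads are 22 mm wide; open, the fingers measure 114 mm over their backs; the gripper's body (76 mm by 85 mm) begins 54 mm behind the grasp point. The pads swing forward as they close: fully open they stand 13 mm farther back than shut.
Start: joints at [52.958, 5.964, 5.575, 89.605, 0, 77.527], TCP at [249.478, 545.712, 197.731] pointing down, gripper open.
Joint ranges: [-171.21, 171.21], [-48.23, 106.86], [-62.78, 66.21], [-105.2, 120.99], [-86.42, 89.51], [-180, 180]. Speed limits (degrees/s): [127.2, 127.2, 147.25, 180, 180, 180].

## Interface

Orientations are given as [roll, pitch, yaw] about the fixed x, y, z axes, in that order (R = Rz(yaw) Ry(pitch) Rx(roll)).
In Python, from plant import sensors, grab_frame, camera_params, job gives the robot as it stands.
- The arm moves only by the shell command python3 -m inch 'ROWS' [FORCE]. ROWS is JSON, a list of rows, each a list of 5 numbers: the opening, from 0 (shut) to 1 (fully open), then the shift along the tool's x, y, z in cm, then the turn about the tool's x in rad. In form: [[grip, tx, ty, tz, twist], ...]. A call has exactly 5 rows; each row is the pose to reach, as a shift and turn from the pose commanded when the call began, along the tool's axes at that moment; what a row does not reach only later rows make up. A row lasts 1/12 s, in which the tool goes at most 41.7 mm and 7.16 degrees, less where a joint would pass 70% of its speed; a pose out of reach is approached as far as the arm can. A call with a gripper value outside its range is refused whole. The fingers move at their own pace and stop on an object; FORCE is the grip in N (left out, the last holds). Time passes only in rows, so rows that repeat a pose let the fingers close, or fill a call up. It gives the time, the measured TCP pose, the force and the opening at its end, in the units of the state.
- sensors.state(): the state, without advancing time (a new reading comes with each control period).
- grab_frame(name): name is "scene" or "top"; returns the picture (384x512x3 uint8, blue, green, red); there is no depth.
- camera_params(name): a dict with "K" (3x3 intrinsics, pixels), "D" ([k1, k2, p1, p2, k3] as OpenCV has them; the pictures are not rectified), "world_to_cam" (4x4, takes a point from world to camera coordinates). Camera axes: x right, y up, looking along -z (the intrinsics and any distortion apply to the point x, -y, -z); pixel columns grow to the right and rows downward; lengths in mm; the calibration is good to about 2 mm. A picture is of the moment at which its call begins. camera_params takes no time and is no camera call.
- job.finish_job(): hands the job in, once; it reports no verdict.
The state is a dict: "clock": time; "joint_positions": joint angles; "joint_vel": joint speeds; "tau": joint torques, N m; "ee_pos": TCP position; "orientation": TCP orientation; "ft_force": force on the tool from outside, world axes, zero at the start; "torque": the same for the moment, N m; "opening": finger opening in mm.
Only numpy, scipy, OpenCV 4.12 (cv2) and the standard library are available. Lean on these libraries where they do the work, as an engineer would, in place of code of your own. Each camera call takes 0.05 s, during which the arm holds its last target.

## Working session

There is one attempt and no reset: what is moved stays moved. The work goes in short steps, Python scripts to look and compute and a shell command to move; the robot and the scene stay as the last step left them, time stands still between calls to the robot, and variables do not carry over. Pictures are saved under pics/ and viewed, and the job is handed in when it is done.

```bash
ls; mkdir -p pics
python3 - <<'E'
from plant import sensors, grab_frame, camera_params
import cv2
for n in("scene","top"):
    cv2.imwrite(f"pics/{n}0.png",grab_frame(n)); print(n,camera_params(n))
print(sensors.state())
E
```

```text
pics
scene {'K': array([[412.6306022 ,   0.        , 246.82573026],
       [  0.        , 412.6306022 , 194.67756248],
       [  0.        ,   0.        ,   1.        ]]), 'D': array([0.04870709, 0.        , 0.        , 0.        , 0.        ]), 'world_to_cam': array([[ 6.22619401e-02,  9.98032519e-01, -7.38521908e-03,
        -3.10494021e+01],
       [-7.57002222e-01,  5.20450858e-02,  6.51336277e-01,
         2.76892856e+02],
       [ 6.50439149e-01, -3.49628330e-02,  7.58753262e-01,
        -1.85696238e+03],
       [ 0.00000000e+00,  0.00000000e+00,  0.00000000e+00,
         1.00000000e+00]])}
top {'K': array([[427.31329706,   0.        , 244.96357666],
       [  0.        , 427.31329706, 182.27308132],
       [  0.        ,   0.        ,   1.        ]]), 'D': array([-0.07472135,  0.        ,  0.        ,  0.        ,  0.        ]), 'world_to_cam': array([[ 2.00605694e-03, -9.99912543e-01, -1.30721557e-02,
         1.05120886e+01],
       [ 9.87055111e-01, -1.16452104e-04,  1.60381403e-01,
        -5.61839499e+02],
       [-1.60368899e-01, -1.32246723e-02,  9.86968553e-01,
        -1.27943439e+03],
       [ 0.00000000e+00,  0.00000000e+00,  0.00000000e+00,
         1.00000000e+00]])}
{'clock': 0.1, 'joint_positions': array([5.29597340e+01, 5.99335833e+00, 5.53219851e+00, 8.96057428e+01,
       1.48991168e-03, 7.75290125e+01]), 'joint_vel': array([ 0.10656521, -0.02950862,  0.10706866,  0.07256239,  0.01609461,
       -0.056472  ]), 'tau': array([ 5.42070644e-03, -5.58208573e+01,  5.04720604e+01,  1.30049462e-02,
       -2.19288881e-04,  2.20574151e-05]), 'ee_pos': array([249.22990712, 545.41861337, 197.02547397]), 'orientation': array([-103.74674544,   89.93308083, -128.31602481]), 'ft_force': array([0.47610396, 0.5951725 , 0.0336576 ]), 'torque': array([-0.04851148,  0.02087737, -0.04136589]), 'opening': 85.4674978018612}
```

View pics/top0.png

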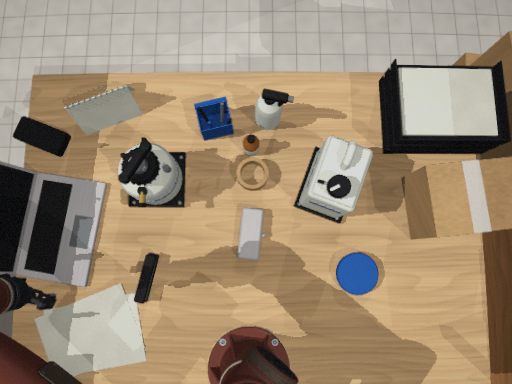

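View pics/scene0.png

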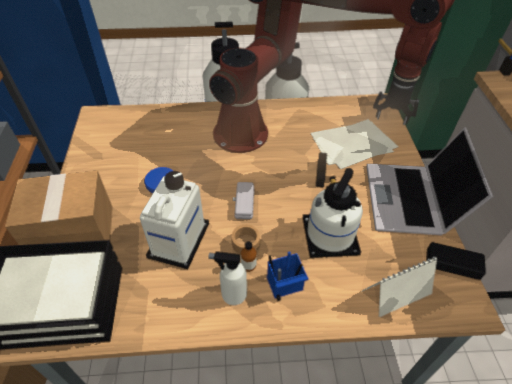

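```bash
python3 - <<'E'
import cv2
a=cv2.imread("pics/top0.png")
cv2.imwrite("pics/top0z.png",cv2.resize(a[40:340,60:460],(800,600),interpolation=cv2.INTER_CUBIC))
E
python3 - <<'E'
import cv2,numpy as np
a=cv2.imread("pics/top0.png");b=cv2.imread("pics/scene0.png")
f=lambda c:cv2.resize(c,(400,400),interpolation=cv2.INTER_CUBIC)
cv2.imwrite("pics/z0.png",np.hstack([f(a[130:210,110:190]),f(a[130:210,295:375])]))
cv2.imwrite("pics/z1.png",np.hstack([f(b[165:265,295:375+20]),f(b[165:245,135:215])]))
E
```

```text
(no output)
```

View pics/z0.png

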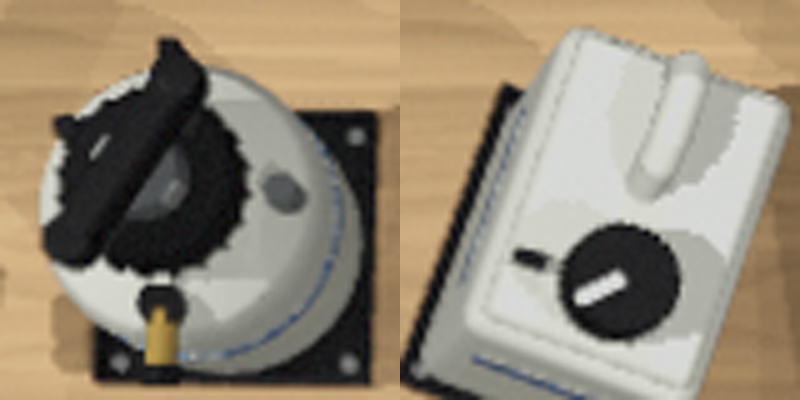

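View pics/z1.png

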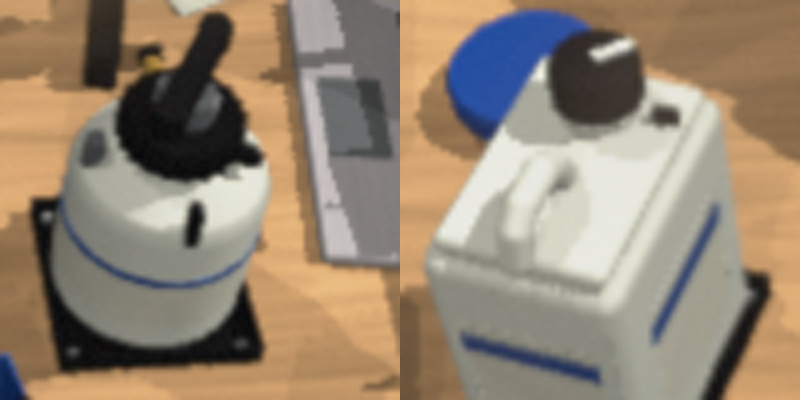

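```bash
cat > h.py <<'E'
import numpy as np,cv2
from plant import camera_params
P={n:camera_params(n) for n in("scene","top")}
def proj(n,X):
    p=P[n];W=p["world_to_cam"];c=np.atleast_2d(X)@W[:3,:3].T+W[:3,3]
    c=c*[1,-1,-1]
    return cv2.projectPoints(c,np.zeros(3),np.zeros(3),p["K"],p["D"])[0][:,0]
def ray(n,u,z):
    p=P[n];q=cv2.undistortPoints(np.array([[u]],float),p["K"],p["D"])[0,0]
    W=p["world_to_cam"];R=W[:3,:3];d=R.T@[q[0],-q[1],-1];o=-R.T@W[:3,3]
    return o+d*(z-o[2])/d[2]
E
cat > fit.py <<'E'
from h import *
from scipy.optimize import least_squares
def pol(c,r,a,z): return [c[0]+r*np.cos(a),c[1]+r*np.sin(a),z]
def spr(v):
    c=v[:2];th=v[2];p=v[2]+v[3];pi=np.pi
    return {'pointer':pol(c,69,p,221),'mark':pol(c,77,th,210),'outlet':pol(c,108,th+pi,203),'valve':pol(c,66,th-pi/2,210),'h+':pol(c,64,p+pi/2,290),'h-':pol(c,64,p-pi/2,290)}
def can(v):
    c=v[:2];th=v[2];p=th+np.pi/2+v[3]
    return {'cap':[*c,283],'rib':pol(c,28,p,287),'mark':pol(c,45,th+np.pi/2,250),'g0':pol(c,54,th,275),'g1':pol(c,134,th,277)}
O1=[('top','pointer',122.4,154.4),('top','mark',143.6,139),('top','outlet',142.4,203),('top','valve',167,168),('top','h+',120,181),('top','h-',151,144),
('scene','pointer',360.5,204.5),('scene','mark',343.75,216.75),('scene','valve',318.25,202.5),('scene','h+',349.5,169.5)]
O2=[('top','cap',339,186.4),('top','rib',331,189.6),('top','mark',321,181.6),('top','g0',344,168),('top','g1',353,142.4),('scene','cap',174.4,176),('scene','rib',181.8,173.6),('scene','mark',187.6,188)]
def go(M,O,v0):
    f=lambda v:np.concatenate([proj(n,M(v)[k])[0]-[a,b] for n,k,a,b in O])
    s=least_squares(f,v0,loss='soft_l1',f_scale=1.5)
    print(np.round(s.x,3),np.degrees(s.x[2:]).round(1))
    for o,r in zip(O,f(s.x).reshape(-1,2).round(1)):print(o[:2],r)
    return s.x
go(spr,O1,[*ray('top',(140,165),250)[:2],0.1,1])
go(can,O2,[*ray('top',(339,186),283)[:2],-.3,1])
E
python3 fit.py
cat > fwd.py <<'E'
from plant import sensors
import numpy as np
s=sensors.state();print({k:np.round(v,2) for k,v in s.items() if k not in('joint_vel','tau')})
from scipy.spatial.transform import Rotation as R
print(R.from_euler('xyz',s['orientation'],degrees=True).as_matrix().round(3))
E
python3 fwd.py
```

```text
[5.78678e+02 2.89653e+02 1.80000e-02 9.39000e-01] [ 1.  53.8]
('top', 'pointer') [-0.3 -2.7]
('top', 'mark') [-0.1  0.4]
('top', 'outlet') [0.1 3. ]
('top', 'valve') [-0.4 -1.8]
('top', 'h+') [-0.1 -0.4]
('top', 'h-') [-0.9 -3.4]
('scene', 'pointer') [-1.7 -0.5]
('scene', 'mark') [-0.5 -0.3]
('scene', 'valve') [-0.9 -3.6]
('scene', 'h+') [ 0.5 -1.5]
[ 5.13073e+02 -2.30587e+02 -3.45000e-01  6.63000e-01] [-19.7  38. ]
('top', 'cap') [ 0.  -0.2]
('top', 'rib') [-2.1 -0.2]
('top', 'mark') [-0.9  0.8]
('top', 'g0') [ 0.8 -0.8]
('top', 'g1') [ 1.2 -3.8]
('scene', 'cap') [-1.1 -0.7]
('scene', 'rib') [-0.  -1.6]
('scene', 'mark') [ 0.3 -2.7]
{'clock': np.float64(0.1), 'joint_positions': array([52.96,  5.99,  5.53, 89.61,  0.  , 77.53]), 'ee_pos': array([249.23, 545.42, 197.03]), 'orientation': array([-103.75,   89.93, -128.32]), 'ft_force': array([0.48, 0.6 , 0.03]), 'torque': array([-0.05,  0.02, -0.04]), 'opening': np.float64(85.47)}
[[-0.001  0.416  0.909]
 [-0.001  0.909 -0.416]
 [-1.    -0.001 -0.   ]]
```

```bash
cat > ov.py <<'E'
from h import *
import sys
def rot(c,a,L): 
    C,S=np.cos(a),np.sin(a);return [[c[0]+C*x-S*y,c[1]+S*x+C*y,z] for x,y,z in L]
def circ(r,z,x0=0,y0=0): return [(x0+r*np.cos(t),y0+r*np.sin(t),z) for t in np.linspace(0,6.2832,40)]
def stad(z): 
    return [(14*np.cos(t),50+14*np.sin(t),z) for t in np.linspace(0,np.pi,10)]+[(14*np.cos(t),-50+14*np.sin(t),z) for t in np.linspace(np.pi,2*np.pi,10)]+[(14,50,z)]
def draw(img,n,box,polys,s):
    x0,y0,x1,y1=box;o=cv2.resize(img[y0:y1,x0:x1],None,fx=s,fy=s,interpolation=cv2.INTER_CUBIC)
    for L,col in polys:
        p=(proj(n,np.array(L))-[x0-.5,y0-.5])*s
        cv2.polylines(o,[np.round(p*8).astype(np.int32)],False,col,1,cv2.LINE_AA,3)
    return o
def polys_s(v):
    c=v[:2];a=v[2];p=a+v[3]
    return [(rot(c,0*a,circ(50,240)),(0,255,0)),(rot(c,0,circ(50,206)),(0,160,0)),(rot(c,p,stad(293)),(0,0,255)),(rot(c,p,[(45,0,221),(69,0,221)]),(255,0,255)),
     (rot(c,a,[(77,-5,210),(77,5,210)]),(255,0,0)),(rot(c,a,[(-108,-3,203),(-108,3,203)]),(255,0,0)),(rot(c,a,circ(4,210,0,-66)),(255,0,0)),
     (rot(c,a,[(-88,-88,4),(-88,88,4),(88,88,4),(88,-88,4),(-88,-88,4)]),(0,255,255))]
def polys_c(v):
    c=v[:2];a=v[2];p=a+v[3]
    b=lambda X,Y,z:[(48-X,-Y,z),(48-X,Y,z),(48+X,Y,z),(48+X,-Y,z),(48-X,-Y,z)]
    return [(rot(c,a,circ(30,283)),(0,255,0)),(rot(c,a,circ(30,252)),(0,160,0)),(rot(c,p,[(0,0,287),(0,28,287)]),(255,0,255)),
     (rot(c,a,circ(3,250,0,45)),(255,0,0)),(rot(c,a,b(92.5,67.5,240)),(0,0,255)),(rot(c,a,b(102.5,77.5,4)),(0,255,255)),(rot(c,a,[(51,0,277),(137,0,277)]),(255,0,0))]
def mk(tag,vs,vc,out):
    a=cv2.imread(f"pics/top{tag}.png");b=cv2.imread(f"pics/scene{tag}.png")
    cv2.imwrite(out+"s.png",np.hstack([draw(a,'top',(110,130,190,214),polys_s(vs),5),draw(b,'scene',(295,160,375,244),polys_s(vs),5)]))
    cv2.imwrite(out+"c.png",np.hstack([draw(a,'top',(295,125,375,225),polys_c(vc),5),draw(b,'scene',(135,165,215,265),polys_c(vc),5)]))
if __name__=="__main__":
    v=eval(sys.argv[2]);mk(sys.argv[1],v[0],v[1],sys.argv[3])
E
python3 ov.py 0 "[[578.7,289.7,.018,.939],[513,-230.6,-.345,.663]]" pics/o1
```

```text
(no output)
```

View pics/o1s.png

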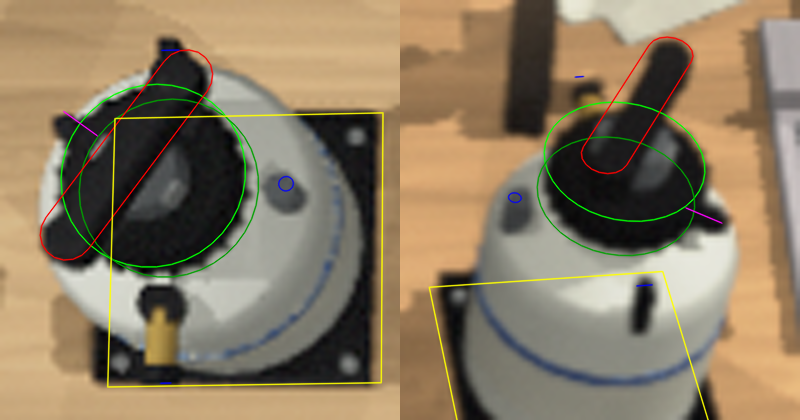

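View pics/o1c.png

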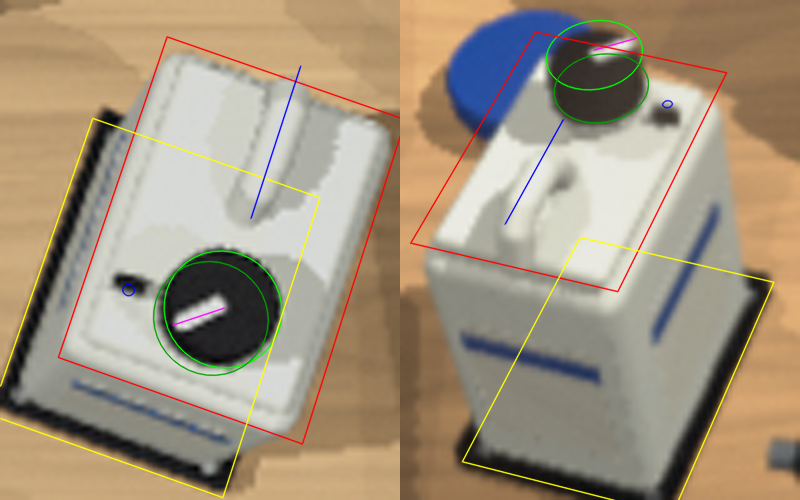

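```bash
python3 - <<'E'
from h import *
print('cap',ray('top',(339,186.4),283),ray('scene',(174.4,176),283))
print('gr tcp'); print(proj('top',[249.2,545.4,197]),proj('scene',[249.2,545.4,197]))
# base axis
print(proj('top',[0,0,0]),proj('scene',[0,0,0]))
E
python3 - <<'E'
import cv2,numpy as np
a=cv2.imread("pics/top0.png");b=cv2.imread("pics/scene0.png")
f=lambda c:cv2.resize(c,(400,400),interpolation=cv2.INTER_CUBIC)
cv2.imwrite("pics/z2.png",np.hstack([f(a[260:340,0:80]),f(b[60:140,370:450])]))
E
```

```text
cap [ 512.59855285 -230.56044284  283.        ] [ 516.14143901 -227.00940793  283.        ]
gr tcp
[[ 46.67818538 287.27885113]] [[386.84777585 129.63788299]]
[[248.42386203 367.21492066]] [[239.91876069 133.08247853]]
```

View pics/z2.png

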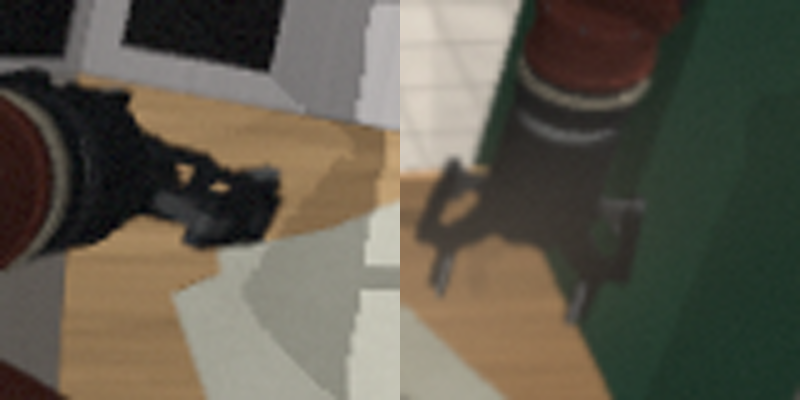

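```bash
cat > d.py <<'E'
# shift/turn in tool axes from the present measured pose to target x y z, tool-y heading (deg)
import sys,numpy as np
from plant import sensors
from scipy.spatial.transform import Rotation as R
s=sensors.state();M=R.from_euler('xyz',s['orientation'],degrees=True).as_matrix()
h=np.degrees(np.arctan2(M[1,1],M[0,1]))
print('t',round(float(s['clock']),2),'p',s['ee_pos'].round(1),'head',h.round(2),'tilt',M[:,0].round(3),'F',s['ft_force'].round(1),'T',s['torque'].round(2),'op',round(float(s['opening']),1),'j',s['joint_positions'].round(1))
if len(sys.argv)>1:
    t=list(map(float,sys.argv[1:]))
    d=M.T@(np.array(t[:3])-s['ee_pos'])
    print('shift cm',(d/10).round(2), 'twist', round(np.radians(h-t[3]),3) if len(t)>3 else '')
E
python3 -m inch '[[1,-3,0,0,0],[1,-6,0,0,0],[1,-9,0,0,0],[1,-12,0,0,0],[1,-15,0,0,0]]' 30; python3 d.py 579.5 290.5 345 56.5
```

```text
clock: 0.52
ee_pos: [249.2, 545.4, 348.7]
orientation: [-99.5, 90.0, -124.0]
ft_force: [0.3, 0.4, -0.6]
opening: 85.6
t 0.52 p [249.2 545.4 348.7] head 65.43 tilt [-0. -0. -1.] F [ 0.3  0.4 -0.6] T [ 0.02 -0.05 -0.04] op 85.6 j [ 53.   12.   28.3 106.3  -0.   77.5]
shift cm [ 0.38 -9.45 40.64] twist 0.156
```

```bash
python3 -m inch '[[1,0,-0.9,3.8,0],[1,0,-1.8,7.6,0],[1,0,-2.7,11.4,0],[1,0,-3.6,15.2,0],[1,0,-4.5,19,0]]'; python3 -m inch '[[1,0,-0.9,3.8,0],[1,0,-1.8,7.6,0],[1,0,-2.7,11.4,0],[1,0,-3.6,15.2,0],[1,0,-4.5,19,0]]';python3 d.py 579.5 290.5 345 56.5
```

```text
clock: 0.93
ee_pos: [404.6, 424.5, 347.4]
orientation: [-129.2, 90.0, -153.7]
ft_force: [0.2, 0.9, 0.1]
opening: 85.3
clock: 1.35
ee_pos: [558.8, 304.3, 347.4]
orientation: [-150.4, 90.0, -175.0]
ft_force: [1.5, 1.1, 0.6]
opening: 85.5
t 1.35 p [558.8 304.3 347.4] head 65.43 tilt [-0. -0. -1.] F [1.5 1.1 0.6] T [ 0.03 -0.07  0.01] op 85.5 j [ 16.8  19.3  36.8 107.5   0.   41.4]
shift cm [ 0.24 -0.4   2.46] twist 0.156
```

```bash
python3 -m inch '[[1,0,-0.2,1.2,0.08],[1,0,-0.4,2.5,0.15],[1,0,-0.4,2.5,0.15],[1,0,-0.4,2.5,0.15],[1,0,-0.4,2.5,0.15]]';python3 d.py 579.5 290.5 300 56.5
python3 - <<'E'
from plant import grab_frame
import cv2
for n in("scene","top"): cv2.imwrite(f"pics/{n}1.png",grab_frame(n))
E
python3 ov.py 1 "[[579.5,290.5,.018,.97],[513,-230.6,-.345,.663]]" pics/o2
```

```text
clock: 1.77
ee_pos: [578.0, 292.4, 347.7]
orientation: [-171.3, 90.0, 155.7]
ft_force: [-0.2, -0.8, 0.2]
opening: 85.6
t 1.77 p [578.  292.4 347.7] head 57.0 tilt [-0.  0. -1.] F [-0.2 -0.8  0.2] T [ 0.03 -0.01 -0.04] op 85.6 j [ 15.3  21.9  40.  108.1   0.   48.3]
shift cm [ 4.77 -0.08  0.23] twist 0.009
```

View pics/o2s.png

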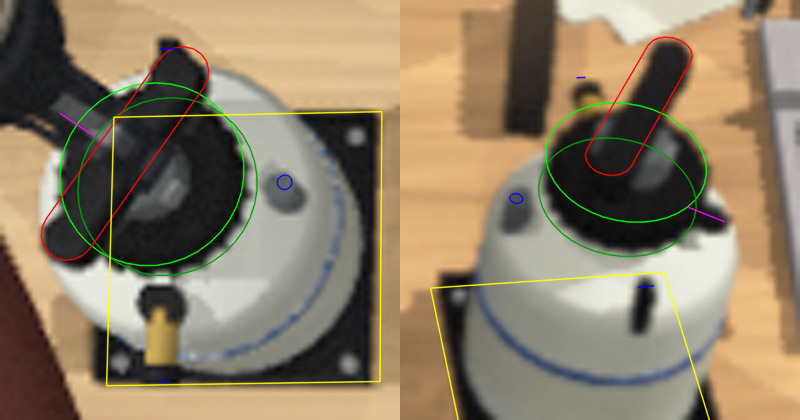

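Run:
```python
import cv2,numpy as np
from h import *
a=cv2.imread("pics/top1.png");b=cv2.imread("pics/scene1.png")
p=np.array([578,292.4,347.7])
for im,n in((a,'top'),(b,'scene')): print(n,proj(n,p))
f=lambda c:cv2.resize(c,(400,400),interpolation=cv2.INTER_CUBIC)
cv2.imwrite("pics/z3.png",np.hstack([f(a[100:230,60:190]),f(b[100:230,280:410])]))
```

```text
top [[127.6541787  155.78465468]]
scene [[346.02562823 167.35389402]]
```

View pics/z3.png

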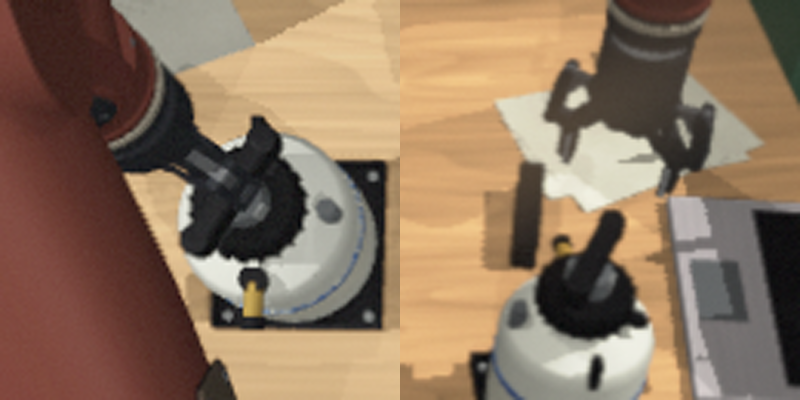

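Run:
```python
import cv2,numpy as np
from h import *
a=cv2.imread("pics/top1.png");b=cv2.imread("pics/scene1.png")
p=np.array([578,292.4,347.7]);y=np.array([np.cos(np.radians(57)),np.sin(np.radians(57)),0])
def f(im,n,x0,y0):
    o=cv2.resize(im[y0:y0+80,x0:x0+80],(400,400),interpolation=cv2.INTER_CUBIC)
    for s,w in((1,(0,0,255)),(-1,(0,255,0))):
      for z in (13,32,67):
        q=(proj(n,p+s*42.7*y+[0,0,z])[0]-[x0-.5,y0-.5])*5
        cv2.circle(o,tuple(int(v) for v in q),4,w,-1)
    return o
cv2.imwrite("pics/z4.png",np.hstack([f(a,'top',85,110),f(b,'scene',320,110)]))
```

```text
(no output)
```

View pics/z4.png

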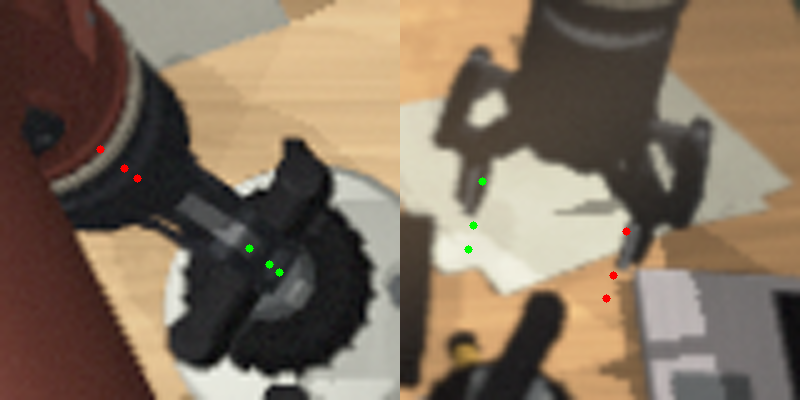

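Run:
```python
import cv2,numpy as np
a=cv2.imread("pics/top1.png")[135:185,105:165];a0=cv2.imread("pics/top0.png")[135:185,105:165]
g=lambda c:np.clip(cv2.resize(c,(400,400*5//6),interpolation=cv2.INTER_CUBIC).astype(float)*2.2,0,255).astype(np.uint8)
d=cv2.absdiff(a,a0)
cv2.imwrite("pics/z5.png",np.vstack([np.hstack([g(a),g(a0)])]))
```

```text
(no output)
```

View pics/z5.png

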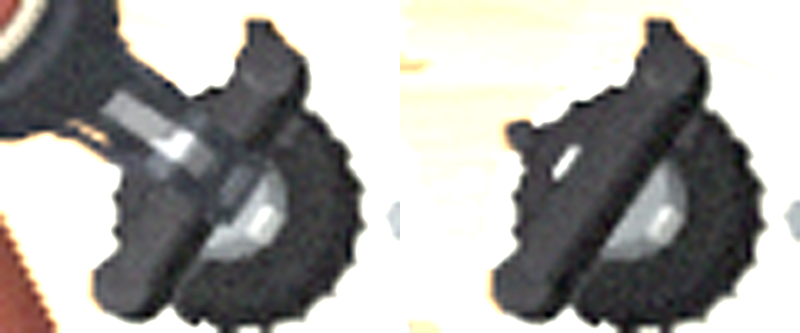

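```bash
for i in 1 2; do python3 -m inch '[[0.3,0,0,0,0],[0.3,0,0,0,0],[0.3,0,0,0,0],[0.3,0,0,0,0],[0.3,0,0,0,0]]';done;python3 d.py
python3 - <<'E'
from plant import grab_frame
import cv2
import numpy as np
from h import *
for n in("scene","top"): cv2.imwrite(f"pics/{n}2.png",grab_frame(n))
from plant import sensors
s=sensors.state()
a=cv2.imread("pics/top2.png");b=cv2.imread("pics/scene2.png")
p=s['ee_pos'];h=np.radians(57);y=np.array([np.cos(h),np.sin(h),0]);w=s['opening']/2
def f(im,n,x0,y0):
    o=cv2.resize(im[y0:y0+80,x0:x0+80],(400,400),interpolation=cv2.INTER_CUBIC)
    for sg,c in((1,(0,0,255)),(-1,(0,255,0))):
      for z in (0,19,73):
        q=(proj(n,p+sg*w*y+[0,0,z])[0]-[x0-.5,y0-.5])*5
        cv2.circle(o,tuple(int(v) for v in q),3,c,-1)
    return o
cv2.imwrite("pics/z6.png",np.hstack([f(a,'top',85,110),f(b,'scene',320,110)]))
E
```

```text
clock: 2.28
ee_pos: [578.6, 291.9, 347.8]
orientation: [64.3, 90.0, 31.2]
ft_force: [-0.1, -0.4, 0.3]
opening: 26.3
clock: 2.7
ee_pos: [578.7, 291.8, 347.7]
orientation: [95.1, 90.0, 61.9]
ft_force: [0.1, -0.2, -0.7]
opening: 25.6
t 2.7 p [578.7 291.8 347.7] head 56.84 tilt [ 0.  0. -1.] F [ 0.1 -0.2 -0.7] T [-0.02  0.01  0.02] op 25.6 j [ 15.2  21.9  40.  108.1   0.   48.4]
```

View pics/z6.png

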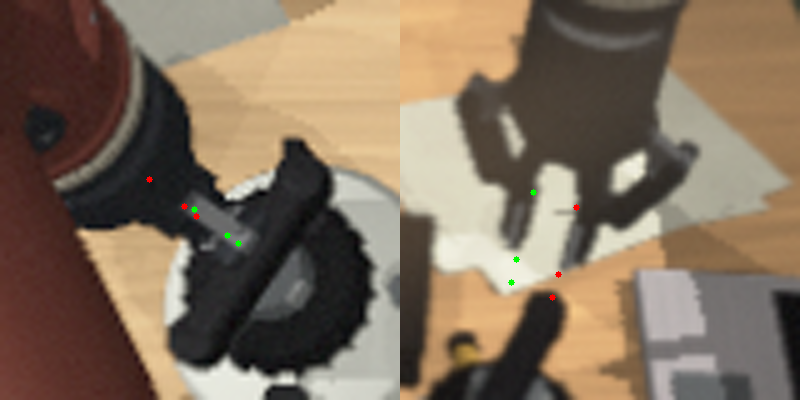

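```bash
python3 -m inch '[[0.9,0,0,0,0],[0.9,0,0,0,0],[0.9,0,0,0,0],[0.9,1,0,0,0],[0.9,2,0,0,0]]' 40; python3 -m inch '[[0.9,1.5,0,0,0],[0.9,3,0,0,0],[0.9,4.5,0,0,0],[0.9,5.5,0,0,0],[0.9,5.5,0,0,0]]';python3 d.py
python3 - <<'E'
from plant import grab_frame
import cv2,numpy as np
for n in("scene","top"): cv2.imwrite(f"pics/{n}3.png",grab_frame(n))
a=cv2.imread("pics/top3.png");b=cv2.imread("pics/scene3.png")
f=lambda c:np.clip(cv2.resize(c,(400,400),interpolation=cv2.INTER_CUBIC).astype(float)*1.6,0,255)
cv2.imwrite("pics/z7.png",np.hstack([f(a[120:190,100:170]),f(b[140:210,310:380])]))
E
```

```text
clock: 3.22
ee_pos: [579.1, 291.9, 328.1]
orientation: [49.2, 89.9, 16.1]
ft_force: [1.0, -0.6, 0.0]
opening: 76.6
clock: 3.63
ee_pos: [577.8, 291.6, 270.2]
orientation: [-133.4, 89.8, -166.6]
ft_force: [-0.3, -0.4, -0.2]
opening: 76.9
t 3.63 p [577.8 291.6 270.2] head 56.84 tilt [-0.003 -0.001 -1.   ] F [-0.3 -0.4 -0.2] T [-0.01  0.04  0.01] op 76.9 j [15.2 16.9 25.5 98.8  0.  48.4][ WARN:0@4.530] global loadsave.cpp:1063 imwrite_ Unsupported depth image for selected encoder is fallbacked to CV_8U.
```

View pics/z7.png

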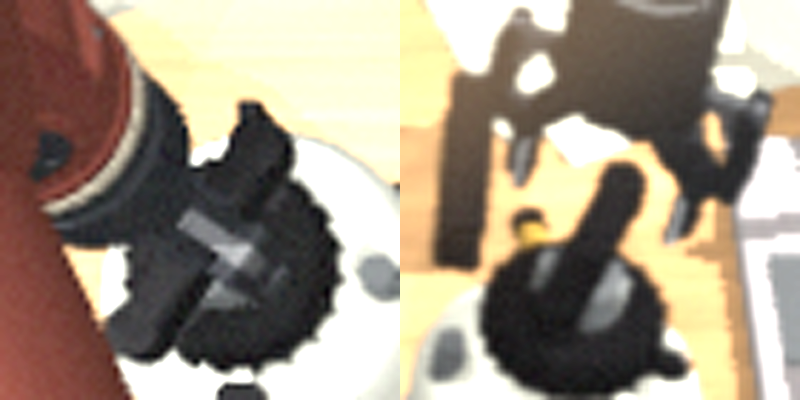

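Run:
```python
from h import *
for z in (270,283,300,310,320,330): print(z,'topL',ray('top',(143.8,167.3),z)[:2].round(1),'sceneL',ray('scene',(331,171.5),z)[:2].round(1),'R',ray('scene',(359,181.7),z)[:2].round(1))
y=np.array([np.cos(np.radians(56.8)),np.sin(np.radians(56.8))])
for w in(38,50):print(np.array([577.8,291.6])-w*y,np.array([577.8,291.6])+w*y)
```

```text
270 topL [564.8 271.4] sceneL [518.7 270.8] R [568.5 349. ]
283 topL [562.3 268. ] sceneL [530.9 266.5] R [580.  343.6]
300 topL [558.9 263.7] sceneL [546.9 260.8] R [595.1 336.5]
310 topL [556.9 261.1] sceneL [556.3 257.5] R [604.  332.4]
320 topL [554.9 258.6] sceneL [565.7 254.2] R [612.9 328.3]
330 topL [552.9 256. ] sceneL [575.1 250.8] R [621.8 324.1]
[556.99259751 259.80295609] [598.60740249 323.39704391]
[550.42183883 249.76178433] [605.17816117 333.43821567]
```

```bash
for i in 1 2; do python3 -m inch '[[0.1,0,0,0,0],[0.1,0,0,0,0],[0.1,0,0,0,0],[0.1,0,0,0,0],[0.1,0,0,0,0]]' 30;done;python3 d.py
python3 - <<'E'
from plant import grab_frame
import cv2,numpy as np
for n in("scene","top"): cv2.imwrite(f"pics/{n}4.png",grab_frame(n))
a=cv2.imread("pics/top4.png");b=cv2.imread("pics/scene4.png")
f=lambda c:np.clip(cv2.resize(c,(400,400),interpolation=cv2.INTER_CUBIC).astype(float)*1.6,0,255).astype(np.uint8)
cv2.imwrite("pics/z8.png",np.hstack([f(a[120:190,100:170]),f(b[140:210,310:380])]))
E
```

```text
clock: 4.15
ee_pos: [578.9, 291.8, 273.0]
orientation: [52.4, 90.0, 19.2]
ft_force: [-0.6, 0.7, 0.9]
opening: 15.8
clock: 4.57
ee_pos: [578.7, 291.8, 272.7]
orientation: [157.5, 90.0, 124.4]
ft_force: [0.9, 0.1, 0.0]
opening: 8.7
t 4.57 p [578.7 291.8 272.7] head 56.84 tilt [-0.  0. -1.] F [0.9 0.1 0. ] T [0.06 0.06 0.02] op 8.7 j [15.2 16.9 25.7 98.8  0.  48.4]
```

View pics/z8.png

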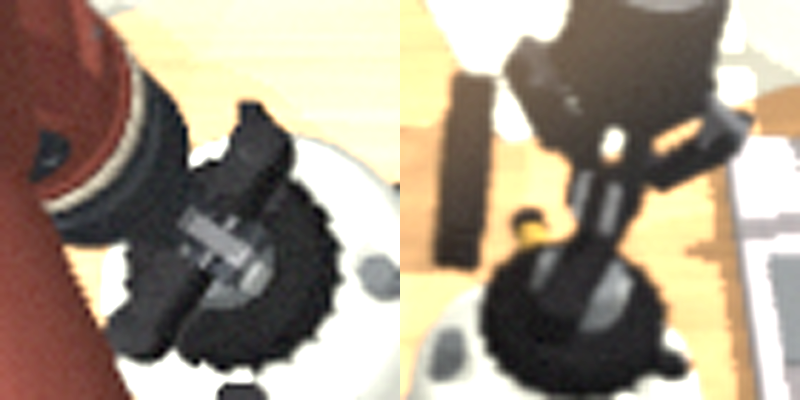

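```bash
python3 - <<'E'
from h import *
for z in (280,290,300,310): print(z,ray('scene',(310+188/5.714,140+243/5.714),z)[:2].round(1))
E
python3 -m inch '[[0.8,0,0,0,0],[0.8,0,0,0,0],[0.8,0,0,0,0],[0.8,0,0,0,0],[0.8,0,0,0,0]]'; python3 d.py
```

```text
280 [577.3 294.8]
290 [586.2 291.2]
300 [595.1 287.6]
310 [604. 284.]
clock: 5.08
ee_pos: [578.7, 291.8, 272.8]
orientation: [87.5, 90.0, 54.3]
ft_force: [-1.1, -1.0, 0.0]
opening: 67.7
t 5.08 p [578.7 291.8 272.8] head 56.84 tilt [ 0.  0. -1.] F [-1.1 -1.   0. ] T [ 0.07  0.03 -0.01] op 67.7 j [15.2 16.9 25.7 98.8  0.  48.4]
```

```bash
python3 -m inch '[[0.6,0.8,0,0,0],[0.6,1.6,0,0,0],[0.5,1.6,0,0,0],[0.4,1.6,0,0,0],[0.3,1.6,0,0,0]]'; python3 -m inch '[[0.1,0,0,0,0],[0.1,0,0,0,0],[0.1,0,0,0,0],[0.1,0,0,0,0],[0.1,0,0,0,0]]' 30;python3 d.py
python3 - <<'E'
from plant import grab_frame
import cv2,numpy as np
for n in("scene","top"): cv2.imwrite(f"pics/{n}5.png",grab_frame(n))
a=cv2.imread("pics/top5.png");b=cv2.imread("pics/scene5.png")
f=lambda c:np.clip(cv2.resize(c,(400,400),interpolation=cv2.INTER_CUBIC).astype(float)*1.6,0,255).astype(np.uint8)
cv2.imwrite("pics/z9.png",np.hstack([f(a[120:190,100:170]),f(b[140:210,310:380])]))
E
```

```text
clock: 5.5
ee_pos: [578.6, 291.9, 256.5]
orientation: [177.9, 90.0, 144.7]
ft_force: [2.5, 4.3, -2.3]
opening: 25.5
clock: 5.92
ee_pos: [579.2, 292.8, 256.8]
orientation: [93.0, 89.9, 59.9]
ft_force: [2.3, 5.5, -2.0]
opening: 22.3
t 5.92 p [579.2 292.8 256.8] head 56.87 tilt [ 0.001  0.002 -1.   ] F [ 2.3  5.5 -2. ] T [ 0.92 -0.54  0.06] op 22.3 j [15.3 16.2 23.3 96.9  0.1 48.4]
```

View pics/z9.png

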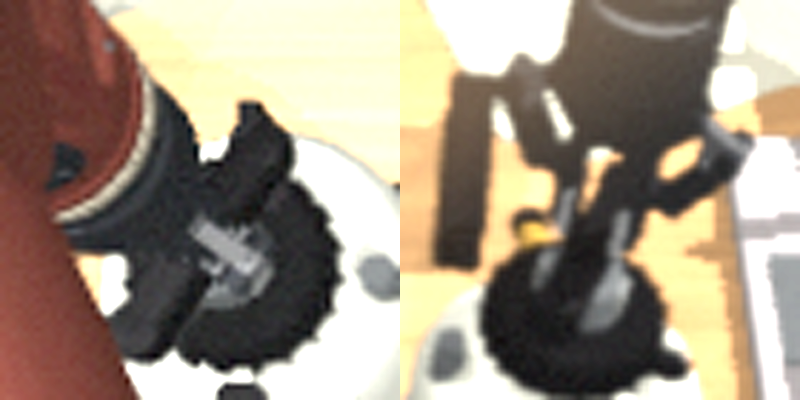

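```bash
python3 -m inch '[[0.45,0,0,0,0],[0.45,0,0.1,0,0],[0.45,0,0.2,0,0],[0.45,0.5,0.2,0,0],[0.45,0.8,0.2,0,0]]'; python3 d.py; python3 -m inch '[[0.1,0,0,0,0],[0.1,0,0,0,0],[0.1,0,0,0,0],[0.1,0,0,0,0],[0.1,0,0,0,0]]' 50;python3 d.py
```

```text
clock: 6.43
ee_pos: [579.9, 293.5, 248.4]
orientation: [30.8, 90.0, -2.4]
ft_force: [-0.2, -0.7, -0.6]
opening: 38.1
t 6.43 p [579.9 293.5 248.4] head 56.84 tilt [ 0. -0. -1.] F [-0.2 -0.7 -0.6] T [-0.01  0.03  0.  ] op 38.1 j [15.3 16.2 22.4 96.1 -0.  48.5]
clock: 6.85
ee_pos: [579.1, 292.8, 248.1]
orientation: [-112.1, 89.9, -145.2]
ft_force: [-3.2, -4.4, -2.9]
opening: 22.6
t 6.85 p [579.1 292.8 248.1] head 56.82 tilt [-0.002 -0.001 -1.   ] F [-3.2 -4.4 -2.9] T [-0.88  0.72  0.04] op 22.6 j [15.3 16.3 22.4 96.2 -0.  48.5]
```

```bash
python3 -m inch '[[0.1,0,0,0,0.1],[0.1,0,0,0,0.2],[0.1,0,0,0,0.3],[0.1,0,0,0,0.4],[0.1,0,0,0,0.5]]';python3 d.py; python3 -m inch '[[0.1,0,0,0,0.1],[0.1,0,0,0,0.2],[0.1,0,0,0,0.3],[0.1,0,0,0,0.35],[0.1,0,0,0,0.35]]';python3 d.py
cat > pic.py <<'E'
from plant import grab_frame
import cv2,numpy as np,sys
k=sys.argv[1]
for n in("scene","top"): cv2.imwrite(f"pics/{n}{k}.png",grab_frame(n))
a=cv2.imread(f"pics/top{k}.png");b=cv2.imread(f"pics/scene{k}.png")
f=lambda c:np.clip(cv2.resize(c,(400,400),interpolation=cv2.INTER_CUBIC).astype(float)*1.5,0,255).astype(np.uint8)
c=list(map(int,sys.argv[2:]))
cv2.imwrite(f"pics/v{k}.png",np.hstack([f(a[c[1]:c[1]+c[4],c[0]:c[0]+c[4]]),f(b[c[3]:c[3]+c[4],c[2]:c[2]+c[4]])]))
E
python3 pic.py 6 100 120 305 155 75
```

```text
clock: 7.27
ee_pos: [578.7, 292.5, 248.1]
orientation: [-80.2, 89.8, -142.3]
ft_force: [-5.5, -7.0, -1.2]
opening: 22.3
t 7.27 p [578.7 292.5 248.1] head 27.9 tilt [-0.003 -0.002 -1.   ] F [-5.5 -7.  -1.2] T [-1.29  1.16  0.21] op 22.3 j [15.3 16.3 22.4 96.3 -0.1 77.4]
clock: 7.68
ee_pos: [578.4, 292.3, 248.1]
orientation: [-62.8, 89.8, -144.9]
ft_force: [-6.9, -7.4, -0.9]
opening: 22.3
t 7.68 p [578.4 292.3 248.1] head 7.91 tilt [-0.003 -0.002 -1.   ] F [-6.9 -7.4 -0.9] T [-1.41  1.43 -0.16] op 22.3 j [15.3 16.3 22.4 96.3 -0.1 97.4]
```

View pics/v6.png

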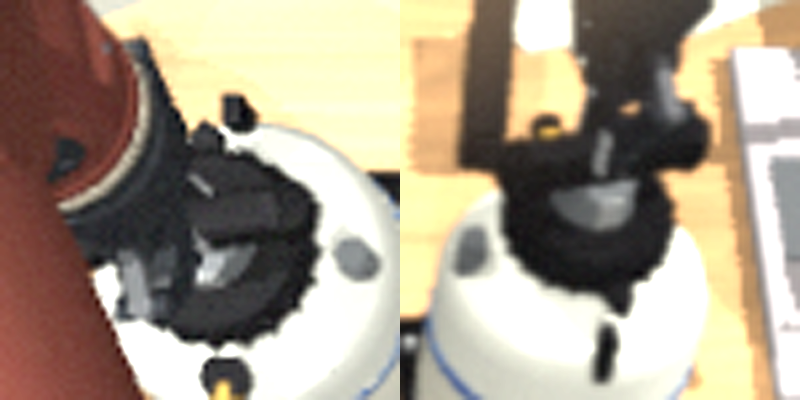

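```bash
python3 - <<'E'
from h import *
c=np.array([577.5,291])
T=lambda u,v:(100+u/5.333,120+v/5.333); S=lambda u,v:(305+(u-400)/5.333,155+v/5.333)
for nm,n,p,z,r in [('ptr','top',T(203,130),221,69),('mark','top',T(237,98),210,77),('ptr','scene',S(624,308),221,69),('mark','scene',S(607,323),210,77)]:
    q=ray(n,p,z)[:2]; d=q-c; print(nm,n,q.round(1),np.hypot(*d).round(1),r,np.degrees(np.arctan2(d[1],d[0])).round(1))
E
python3 ov.py 6 "[[577.5,291,.018,.120],[513,-230.6,-.345,.663]]" pics/o6
```

```text
ptr top [638.8 302.6] 62.4 69 10.7
mark top [658.7 288.5] 81.3 77 -1.8
ptr scene [650.4 301.9] 73.7 69 8.5
mark scene [652.2 293.4] 74.8 77 1.9
```

View pics/o6s.png

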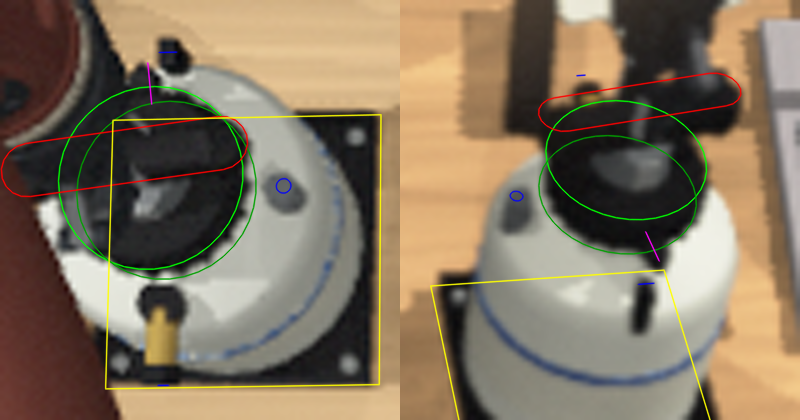

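```bash
python3 -m inch '[[0.1,0,0,0,0.05],[0.1,0,0,0,0.1],[0.1,0,0,0,0.14],[0.1,0,0,0,0.14],[0.1,0,0,0,0.14]]';python3 d.py; 
python3 pic.py 7 100 120 305 155 75
```

```text
clock: 8.2
ee_pos: [578.3, 292.3, 248.1]
orientation: [-56.5, 89.8, -146.4]
ft_force: [-7.2, -6.9, -0.6]
opening: 22.4
t 8.2 p [578.3 292.3 248.1] head 0.07 tilt [-0.004 -0.002 -1.   ] F [-7.2 -6.9 -0.6] T [-1.51  1.64 -0.15] op 22.4 j [ 1.530e+01  1.630e+01  2.240e+01  9.630e+01 -1.000e-01  1.053e+02]
```

View pics/v7.png

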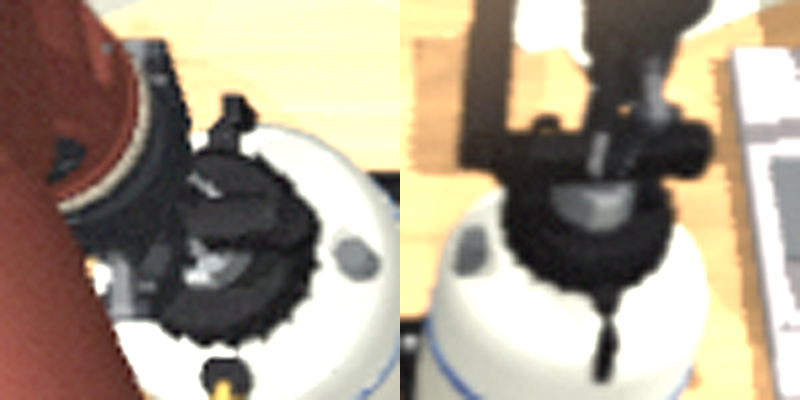

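```bash
python3 - <<'E'
from h import *
for c in([577.5,291],[579,292.5]):
  for yaw in (0.5,):
    for n,o in(('top',(100,120)),('scene',(305,155))):
      for j in(-5,0,5):
        a=np.radians(yaw+j);print(n,j,((proj(n,[c[0]+69*np.cos(a),c[1]+69*np.sin(a),221])[0]-o)*5.333+[400*(n=='scene'),0]).round(0), 'mark',((proj(n,[c[0]+77*np.cos(np.radians(yaw)),c[1]+77*np.sin(np.radians(yaw)),210])[0]-o)*5.333+[400*(n=='scene'),0]).round(0))
E
python3 - <<'E'
import cv2,numpy as np
a=cv2.imread("pics/top7.png")[130:165,125:160];b=cv2.imread("pics/scene7.png")[195:230,325:360]
f=lambda c:np.clip(cv2.resize(c,(400,400),interpolation=cv2.INTER_CUBIC).astype(float)*1.8,0,255).astype(np.uint8)
cv2.imwrite("pics/v7z.png",np.hstack([f(a),f(b)]))
E
```

```text
top -5 [236. 116.] mark [231. 106.]
top 0 [225. 115.] mark [231. 106.]
top 5 [213. 116.] mark [231. 106.]
scene -5 [595. 304.] mark [605. 326.]
scene 0 [605. 304.] mark [605. 326.]
scene 5 [615. 303.] mark [605. 326.]
top -5 [234. 113.] mark [228. 103.]
top 0 [222. 113.] mark [228. 103.]
top 5 [211. 113.] mark [228. 103.]
scene -5 [598. 306.] mark [608. 328.]
scene 0 [608. 306.] mark [608. 328.]
scene 5 [618. 305.] mark [608. 328.]
```

View pics/v7z.png

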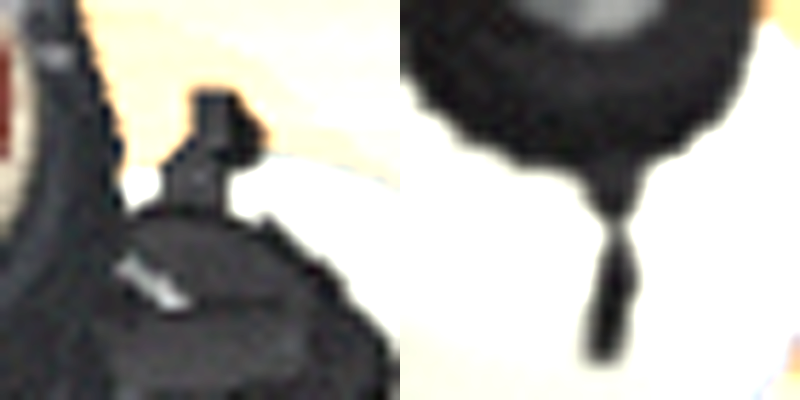

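```bash
python3 -m inch '[[0.7,0,0,0,0],[0.7,0,0,0,0],[0.7,0,0,0,0],[0.7,-1,0,0,0],[0.7,-3,0,0,0]]';python3 d.py;python3 -m inch '[[0.8,-2.5,0,0,0],[0.8,-5,0,0,0],[0.8,-7.5,0,0,0],[0.9,-9,0,0,0],[1,-9,0,0,0]]'; python3 d.py 514 -229 368 100
python3 pic.py 8 100 120 305 155 75
```

```text
clock: 8.72
ee_pos: [579.2, 293.5, 276.9]
orientation: [-81.1, 89.8, -170.9]
ft_force: [0.1, -0.8, 0.1]
opening: 60.1
t 8.72 p [579.2 293.5 276.9] head 0.12 tilt [-0.003 -0.    -1.   ] F [ 0.1 -0.8  0.1] T [ 0.05 -0.01 -0.01] op 60.1 j [ 15.4  17.6  27.   99.6   0.  105.2]
clock: 9.13
ee_pos: [580.7, 293.9, 372.9]
orientation: [107.9, 89.6, 18.1]
ft_force: [-0.5, -0.7, 1.1]
opening: 84.8
t 9.13 p [580.7 293.9 372.9] head 0.12 tilt [ 0.006  0.002 -1.   ] F [-0.5 -0.7  1.1] T [-0.02 -0.03 -0.01] op 84.8 j [ 15.3  24.5  46.2 111.3   0.  105.2]
shift cm [ 0.35 -6.78 52.27] twist -1.743
```

View pics/v8.png

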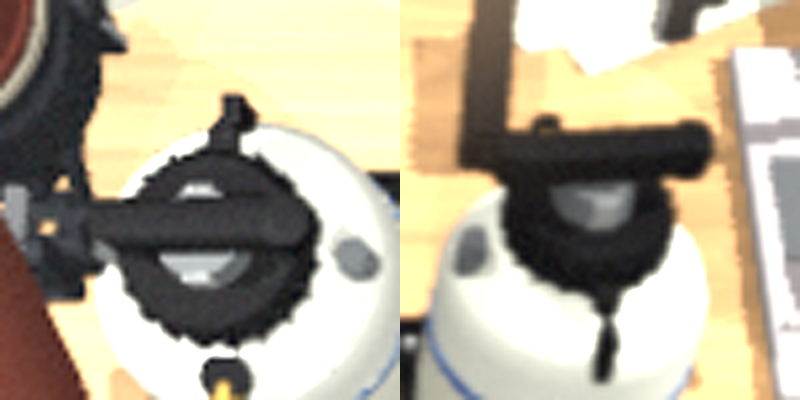

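```bash
python3 -m inch '[[1,0,-0.5,4,0],[1,0,-1,8,0],[1,0,-1.5,12,0],[1,0,-2,16,0],[1,0,-2.5,20,0]]';python3 -m inch '[[1,0,-0.5,4,0],[1,0,-1,8,0],[1,0,-1.5,12,0],[1,0,-2,16,0],[1,0,-2.5,20,0]]'; python3 d.py 514 -229 368 100
```

```text
clock: 9.65
ee_pos: [554.2, 92.0, 367.0]
orientation: [-101.0, 89.9, 169.1]
ft_force: [0.3, -0.5, 1.0]
opening: 85.7
clock: 10.07
ee_pos: [529.7, -108.2, 367.2]
orientation: [-126.1, 89.9, 144.0]
ft_force: [1.1, -0.2, 0.1]
opening: 85.7
t 10.07 p [ 529.7 -108.2  367.2] head 0.13 tilt [-0.001  0.001 -1.   ] F [ 1.1 -0.2  0.1] T [-0.04 -0.05 -0.01] op 85.7 j [-25.4   2.5  20.  107.7   0.   64.5]
shift cm [-0.08 -1.6  12.08] twist -1.743
```

```bash
python3 -m inch '[[1,0,-0.5,4,-0.12],[1,0,-1,8,-0.24],[1,0,-1.6,12,-0.36],[1,0,-1.6,12.1,-0.48],[1,0,-1.6,12.1,-0.6]]';python3 -m inch '[[1,0,0,0,-0.12],[1,0,0,0,-0.24],[1,0,0,0,-0.36],[1,0,0,0,-0.48],[1,0,0,0,-0.6]]'; python3 -m inch '[[1,0,0,0,-0.12],[1,0,0,0,-0.24],[1,0,0,0,-0.36],[1,0,0,0,-0.48],[1,0,0,0,-0.54]]';python3 d.py 514 -229 300 100
python3 pic.py 9 300 140 130 115 75
```

```text
clock: 10.48
ee_pos: [513.9, -230.2, 366.2]
orientation: [-160.2, 89.8, 144.4]
ft_force: [0.1, -0.2, -0.5]
opening: 85.2
clock: 10.9
ee_pos: [514.6, -227.4, 367.1]
orientation: [155.7, 89.9, 134.9]
ft_force: [0.3, 0.5, -0.5]
opening: 85.5
clock: 11.32
ee_pos: [514.6, -227.4, 367.1]
orientation: [125.6, 89.9, 135.8]
ft_force: [-0.8, -0.3, 0.2]
opening: 85.5
t 11.32 p [ 514.6 -227.4  367.1] head 100.18 tilt [-0.001  0.001 -1.   ] F [-0.8 -0.3  0.2] T [-0.03 -0.01  0.05] op 85.5 j [-37.2   6.5  24.2 107.9   0.  -47.3]
shift cm [ 6.71 -0.16 -0.08] twist 0.003
```

View pics/v9.png

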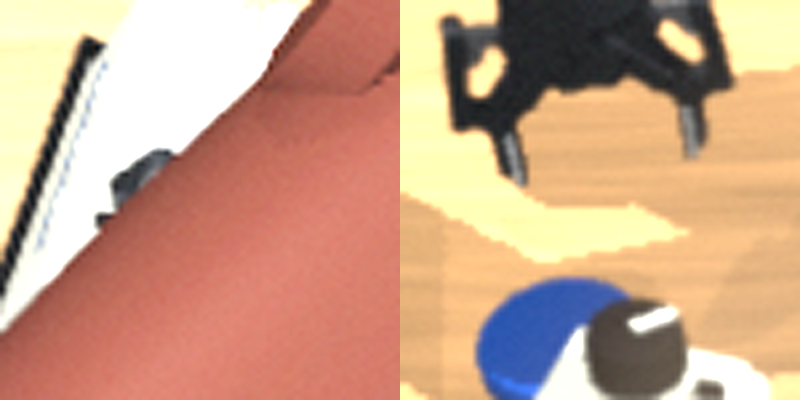

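View pics/top9.png

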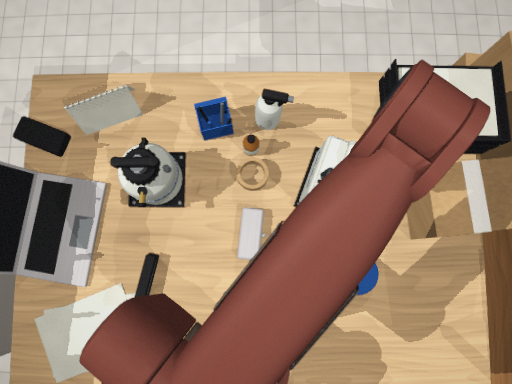

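```bash
python3 - <<'E'
from h import *
for z in (380,395,405,415,425): print(z,proj('scene',[514.6,-227.4,z])[0].round(1), ray('scene',(168.1,146.5),z)[:2].round(1))
E
python3 ov.py 9 "[[577.5,291,.009,-.01],[513,-230.6,-.345,.663]]" pics/o9
```

```text
380 [169.7 153.2] [ 485.1 -233.8]
395 [168.9 149.5] [ 501.6 -230.5]
405 [168.4 146.9] [ 512.6 -228.3]
415 [167.8 144.4] [ 523.7 -226.1]
425 [167.3 141.8] [ 534.7 -223.9]
```

View pics/o9s.png

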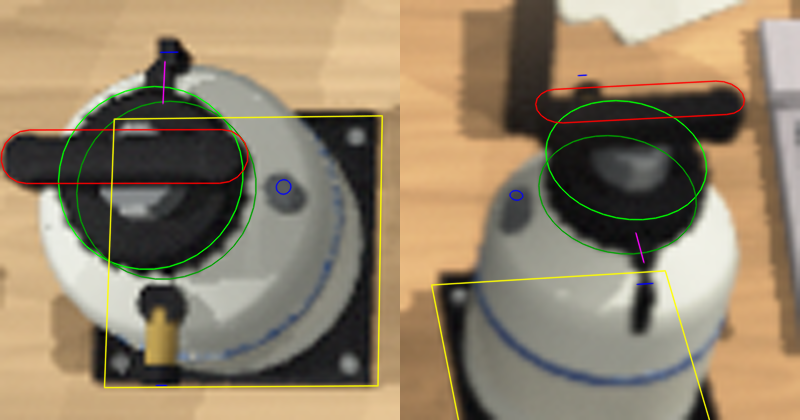

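```bash
python3 -m inch '[[1,2.5,-0.05,0,0],[1,5,-0.1,0,0],[1,7.5,-0.15,0,0],[1,10.2,-0.15,0,0],[1,10.2,-0.15,0,0]]' 30; python3 d.py 514.4 -228.8 228 100
python3 pic.py 10 300 140 145 140 60
```

```text
clock: 11.83
ee_pos: [513.0, -227.4, 259.8]
orientation: [132.1, 89.5, 141.8]
ft_force: [-0.3, 0.5, -0.5]
opening: 85.4
t 11.83 p [ 513.  -227.4  259.8] head 99.65 tilt [-0.007  0.006 -1.   ] F [-0.3  0.5 -0.5] T [ 0.05 -0.02 -0.01] op 85.4 j [-37.3   1.3   7.2  96.5   0.  -46.9]
shift cm [ 3.18 -0.18  0.14] twist -0.006
```

View pics/v10.png

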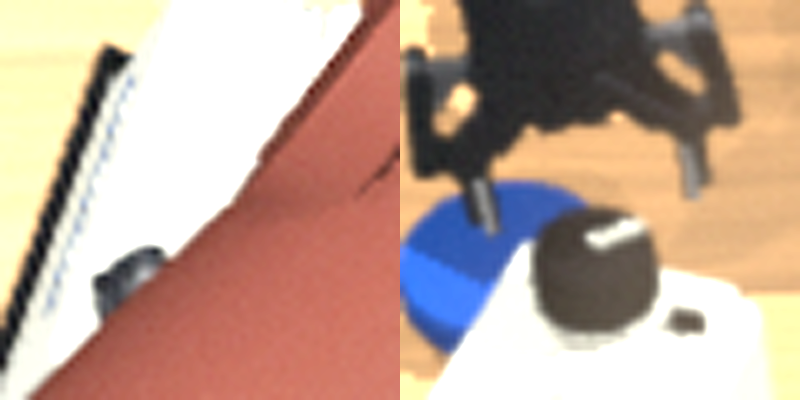

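```bash
python3 -m inch '[[1,0.8,-0.05,0,0],[1,1.6,-0.1,0,0],[1,2.4,-0.1,0,0],[1,3.1,-0.1,0,0],[1,3.1,-0.1,0,0]]' 30; python3 d.py 514.4 -228.8 228 100;  python3 -m inch '[[0.6,0,0,0,0],[0.6,0,0,0,0],[0.6,0,0,0,0],[0.6,0,0,0,0],[0.6,0,0,0,0]]' 30; python3 d.py
python3 pic.py 11 300 140 145 140 60
```

```text
clock: 12.35
ee_pos: [514.9, -229.8, 234.1]
orientation: [129.5, 89.9, 139.3]
ft_force: [-0.1, -0.1, -1.4]
opening: 85.7
t 12.35 p [ 514.9 -229.8  234.1] head 99.78 tilt [-0.001  0.001 -1.   ] F [-0.1 -0.1 -1.4] T [ 0.05 -0.02 -0.01] op 85.7 j [-37.3   0.4   3.6  93.3   0.  -47.1]
shift cm [ 0.61  0.11 -0.03] twist -0.004
clock: 12.77
ee_pos: [515.9, -232.5, 237.3]
orientation: [-76.2, 89.7, -66.5]
ft_force: [-0.1, -8.3, 2.5]
opening: 55.5
t 12.77 p [ 515.9 -232.5  237.3] head 99.72 tilt [ 0.002 -0.005 -1.   ] F [-0.1 -8.3  2.5] T [-1.93 -0.04 -0.  ] op 55.5 j [-37.4   0.4   3.9  93.3  -0.2 -47.1]
```

View pics/v11.png

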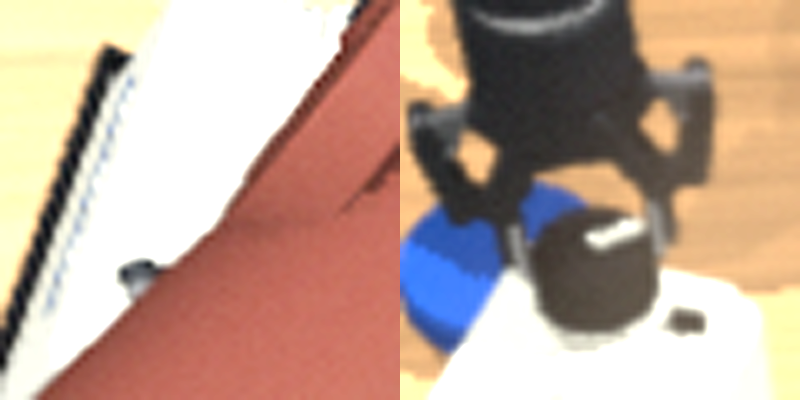

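```bash
python3 -m inch '[[0.85,0,0,0,0],[0.85,0,0,0,0],[0.85,0.2,-0.2,0,0],[0.85,0.3,-0.4,0,0],[0.85,0.3,-0.4,0,0]]' 30; python3 d.py;  python3 -m inch '[[0.6,0,0,0,0],[0.6,0,0,0,0],[0.6,0,0,0,0],[0.6,0,0,0,0],[0.6,0,0,0,0]]' 40; python3 d.py
```

```text
clock: 13.28
ee_pos: [515.9, -234.1, 232.2]
orientation: [121.4, 90.0, 131.2]
ft_force: [-0.2, 0.6, -0.5]
opening: 72.5
t 13.28 p [ 515.9 -234.1  232.2] head 99.79 tilt [-0.001  0.001 -1.   ] F [-0.2  0.6 -0.5] T [ 0.01 -0.03 -0.03] op 72.5 j [-37.6   0.8   3.8  93.1   0.  -47.4]
clock: 13.7
ee_pos: [515.7, -232.6, 233.2]
orientation: [82.0, 89.9, 91.9]
ft_force: [-1.9, 7.1, 5.1]
opening: 55.8
t 13.7 p [ 515.7 -232.6  233.2] head 99.84 tilt [-0.     0.002 -1.   ] F [-1.9  7.1  5.1] T [1.5  0.61 0.05] op 55.8 j [-37.6   0.7   3.8  93.2   0.1 -47.4]
```

```bash
python3 -m inch '[[0.6,0,0.05,0,0.1],[0.6,0,0.1,0,0.2],[0.6,0,0.1,0,0.3],[0.6,0,0.1,0,0.4],[0.6,0,0.1,0,0.5]]'; python3 d.py;  python3 -m inch '[[0.6,0,0,0,0.05],[0.6,0,0,0,0.1],[0.6,0,0,0,0.1],[0.6,0,0,0,0.1],[0.6,0,0,0,0.1]]' ; python3 d.py
python3 pic.py 12 300 140 145 140 60
```

```text
clock: 14.12
ee_pos: [515.8, -232.1, 233.2]
orientation: [91.5, 89.9, 72.4]
ft_force: [-1.1, 4.4, 4.4]
opening: 55.5
t 14.12 p [ 515.8 -232.1  233.2] head 70.9 tilt [ 0.     0.001 -1.   ] F [-1.1  4.4  4.4] T [0.96 0.23 0.13] op 55.5 j [-37.5   0.6   3.7  93.1   0.1 -18.4]
clock: 14.53
ee_pos: [515.8, -232.1, 233.2]
orientation: [96.0, 89.9, 71.5]
ft_force: [-1.3, 5.0, 4.3]
opening: 55.5
t 14.53 p [ 515.8 -232.1  233.2] head 65.52 tilt [ 0.     0.001 -1.   ] F [-1.3  5.   4.3] T [ 1.31  0.23 -0.11] op 55.5 j [-37.5   0.6   3.7  93.1   0.1 -13. ]
```

View pics/v12.png

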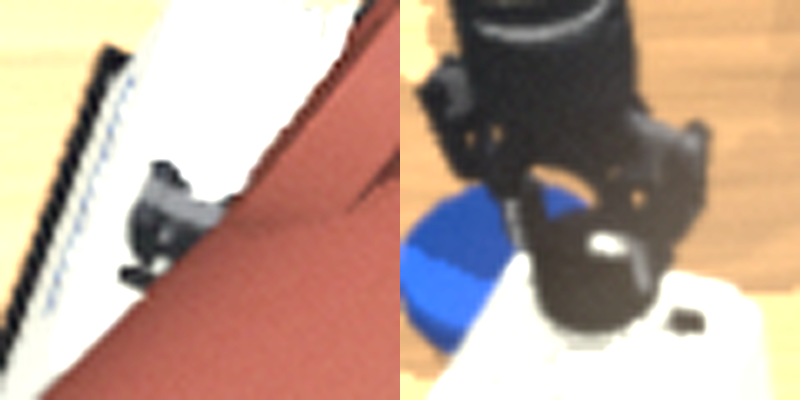

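```bash
for i in 1 2 3; do python3 -m inch '[[0.6,0,0,0,0.03],[0.6,0,0,0,0.06],[0.6,0,0,0,0.08],[0.6,0,0,0,0.08],[0.6,0,0,0,0.08]]' >/dev/null; python3 d.py; done
python3 pic.py 13 300 140 145 140 60
```

```text
t 15.05 p [ 515.8 -232.   233.2] head 60.94 tilt [ 0.001  0.001 -1.   ] F [-1.   6.6  4.4] T [ 1.25  0.22 -0.11] op 55.4 j [-37.5   0.6   3.7  93.1   0.1  -8.5]
t 15.47 p [ 515.9 -231.9  233.2] head 56.36 tilt [ 0.001  0.002 -1.   ] F [-1.6  6.4  4.8] T [ 1.37  0.16 -0.07] op 56.1 j [-37.5   0.6   3.7  93.1   0.1  -3.9]
t 15.88 p [ 515.9 -231.9  233.2] head 51.82 tilt [ 0.001  0.002 -1.   ] F [-2.   5.6  5.3] T [1.33 0.15 0.4 ] op 55.3 j [-37.5   0.6   3.7  93.1   0.1   0.7]
```

View pics/v13.png

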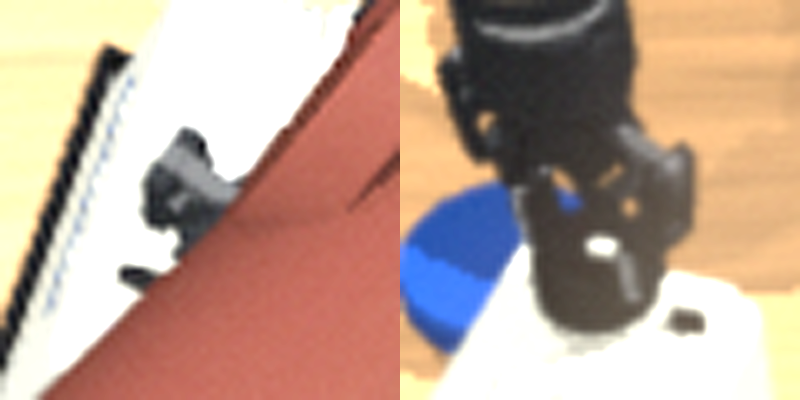

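```bash
python3 -m inch '[[0.6,0,0,0,0.03],[0.6,0,0,0,0.06],[0.6,0,0,0,0.06],[0.6,0,0,0,0.06],[0.6,0,0,0,0.06]]' >/dev/null; python3 d.py; python3 -m inch '[[0.6,0,0,0,0.03],[0.6,0,0,0,0.06],[0.6,0,0,0,0.06],[0.6,0,0,0,0.06],[0.6,0,0,0,0.06]]' >/dev/null; python3 d.py; python3 -m inch '[[1,0,0,0,0],[1,0,0,0,0],[1,0,0,0,0],[1,0,0,0,0],[1,-1,0,0,0]]'; python3 -m inch '[[1,-2.5,0,0,0],[1,-5,0,0,0],[1,-7.5,0,0,0],[1,-10,0,0,0],[1,-10,0,0,0]]'; python3 d.py
python3 pic.py 14 300 140 145 140 60
```

```text
t 16.4 p [ 516.5 -232.4  233.1] head 48.44 tilt [ 0.002  0.001 -1.   ] F [2.9 5.  3.5] T [ 1.03 -0.78  1.51] op 55.4 j [-37.5   0.6   3.7  93.1   0.1   4.1]
t 16.82 p [ 517.8 -233.8  233.2] head 44.95 tilt [ 0.004 -0.002 -1.   ] F [11.4 -1.3  0.2] T [-0.23 -2.28  1.14] op 55.5 j [-37.5   0.6   3.8  92.9   0.1   7.5]
clock: 17.23
ee_pos: [514.9, -232.7, 241.0]
orientation: [-169.3, 89.8, 145.5]
ft_force: [-0.1, -0.6, 0.1]
opening: 85.3
clock: 17.65
ee_pos: [516.4, -233.8, 348.6]
orientation: [6.8, 89.6, -38.5]
ft_force: [0.4, -0.1, 0.8]
opening: 85.4
t 17.65 p [ 516.4 -233.8  348.6] head 44.78 tilt [ 0.005 -0.004 -1.   ] F [ 0.4 -0.1  0.8] T [-0.    0.02 -0.  ] op 85.4 j [-37.6   5.2  20.9 105.2  -0.    7.7]
```

View pics/v14.png

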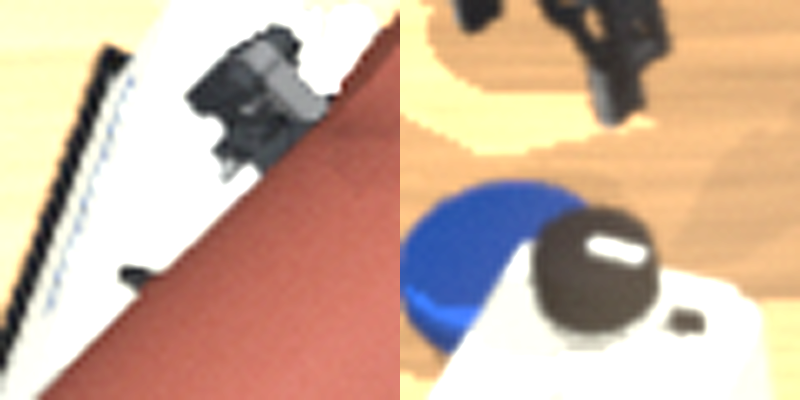

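```bash
python3 -m inch '[[1,-1,2.5,-2.5,0],[1,-1,5,-5,0],[1,-1,8,-8,0],[1,-1,11,-11,0],[1,-1,14,-14,0]]'; python3 -m inch '[[1,0,2.5,-2.5,0],[1,0,5,-5,0],[1,0,5,-5,0],[1,0,5,-5,0],[1,0,5,-5,0]]'; python3 d.py
python3 pic.py 15 300 140 145 140 60;python3 ov.py 15 "[[577.5,291,.009,0],[515,-231,-.345,-.04]]" pics/o15
```

```text
clock: 18.17
ee_pos: [515.8, -35.7, 351.7]
orientation: [-154.0, 89.9, 160.8]
ft_force: [1.2, 0.6, 0.4]
opening: 85.6
clock: 18.58
ee_pos: [516.5, 33.2, 352.0]
orientation: [-131.4, 89.9, -176.6]
ft_force: [-0.4, -0.8, 0.4]
opening: 85.3
t 18.58 p [516.5  33.2 352. ] head 44.82 tilt [-0.001 -0.    -1.   ] F [-0.4 -0.8  0.4] T [ 0.03  0.02 -0.05] op 85.3 j [-10.8  -2.6  13.3 106.   -0.   34.4]
```

View pics/o15c.png

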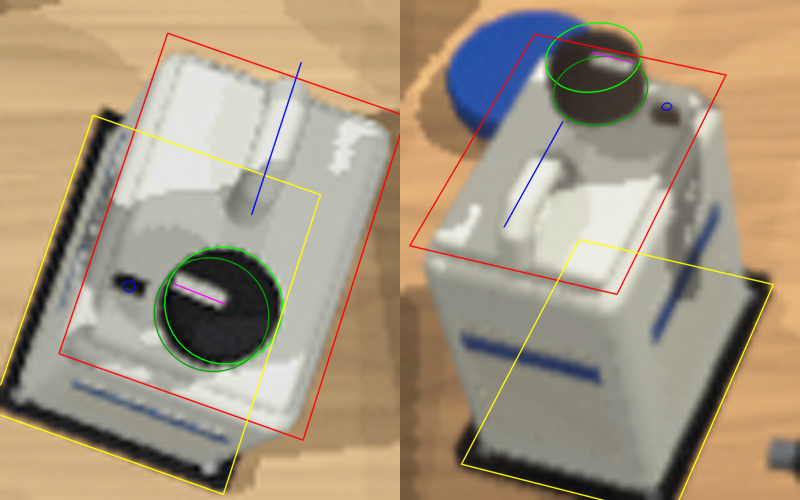

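View pics/top15.png

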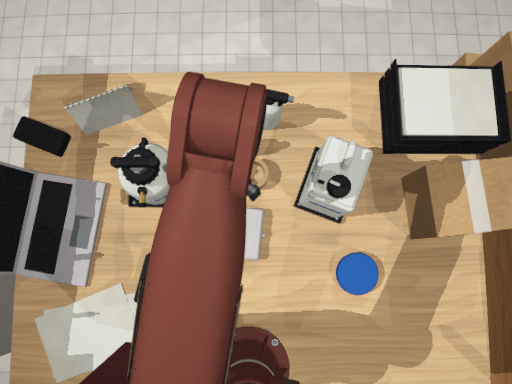

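Run:
```python
import cv2,numpy as np
from ov import *
a=cv2.imread("pics/top15.png");b=cv2.imread("pics/scene15.png")
P=lambda j:[(rot([577.5,291],.009+j,[(50,0,221),(69,0,221)]),(0,0,255) if j else (255,0,255)),(rot([577.5,291],.009,[(77,-5,210),(77,5,210)]),(255,100,0))]
o=[]
for n,im,box in(('top',a,(125,130,160,165)),('scene',b,(325,195,360,230))):
    im=np.clip(im.astype(float)*1.7,0,255).astype(np.uint8)
    o.append(draw(im,n,box,P(0)+P(.14)+P(-.14),11))
cv2.imwrite("pics/v15.png",np.hstack(o))
```

```text
(no output)
```

View pics/v15.png

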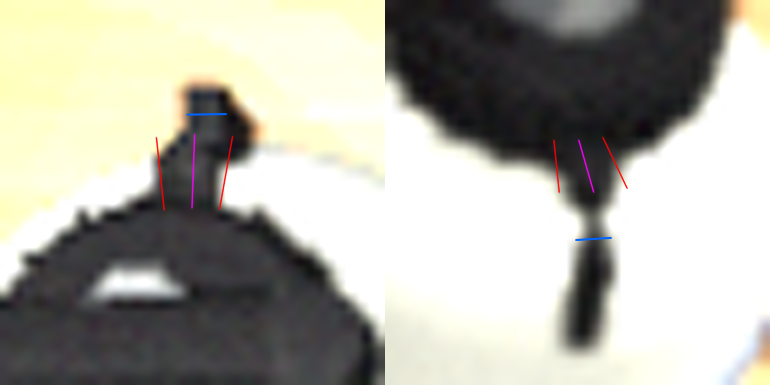

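```bash
python3 -c "
from plant import job
print(job.finish_job())"
```

```text
the job is handed in; nothing more can be done
None
```

I closed up both the sprayer and the canister and handed the job in at about 18.7 s of the 54 s allowed. The hand-in gives no verdict.

- **Sprayer:** I gripped the T handle and turned it clockwise about 57°. In the last pictures from both cameras the pointer stands at the lock mark. The scene camera shows it within about 1°; the top camera suggests up to 3–4° may still be left. The limit is 8°.
- **Canister:** I turned the cap clockwise about 48°, until it met its end stop and the wrist torque rose from about 0.1 to 1.5 N m. The last pictures from both cameras show the rib pointing at the mark, in line with the drawn end-stop position.
- **Bystanders and arm:** no bystander looked moved in the last pictures, though the arm hid the stapler and part of the area around the trigger bottle. The arm was clear of everything, with about 1 N of force at the wrist.
- **Disagreement:** the fingertips sat about 25 mm higher than the reported TCP implied. My first close on the handle went shut above it without touching, so I went lower by camera and by finger opening, and allowed for this at the cap.

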